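# Seat a logger probe in the tightest bore of a dry-block calibrator and start the run

## Task

Calibrate the blue-handled probe: lift it out of the rack and put it into the tightest bore of the calibrator's graded block that takes its sheath, feeling for the bore because the block lies loose in its well, and push it gently past the spring ball until its collar sits flat on the block. Then let go and press the green start key. Leave the other probes in the rack and the other things on the bench where they are.

Things in the scene. Friction and masses are not known exactly. Their poses are not given: they have to be found in the camera images.
- calibrator: Dry-block calibrator fixed to the bench: white box 226 mm wide (y), 150 deep (x), deck 80 mm high. Origin on the bench under the middle of its well, z up, -x towards the operator's side with display and key. In the well rests an aluminium insert, 50 (x) by 172 (y) mm, flat top 87 mm above the bench, with a row of five bores: 12, 15, 18, 21, 24 mm, smallest at +y, 32 mm apart.
- insert_centre (a point): Nominal centre of the insert's top face (fixed to the housing). The insert lies loose on the heater plate with an air gap all round and is found up to 6 mm off in x and 7 mm in y, its five bores with it, level and square to the housing; it slides if pushed sideways with over about 6 N.
- ball_15 (a point): Spring ball in the wall of the 15 mm bore, 24 mm below the mouth (nominal place); every bore has one. A sheath that fits stops on it under its own weight and needs about 4 to 10 N of push to go past it and on down.
- bore_12 (a point): Nominal centre of the mouth of the 12 mm bore (54 mm deep, sharp rim), level with the insert's top face; axes as the calibrator's. Fixed to the housing: the true bore lies up to 6 mm away in x and 7 mm in y, with the insert.
- bore_15 (a point): Nominal centre of the mouth of the 15 mm bore (54 mm deep, sharp rim), level with the insert's top face; axes as the calibrator's. Fixed to the housing: the true bore lies up to 6 mm away in x and 7 mm in y, with the insert.
- bore_18 (a point): Nominal centre of the mouth of the 18 mm bore (54 mm deep, sharp rim), level with the insert's top face; axes as the calibrator's. Fixed to the housing: the true bore lies up to 6 mm away in x and 7 mm in y, with the insert.
- bore_21 (a point): Nominal centre of the mouth of the 21 mm bore (54 mm deep, sharp rim), level with the insert's top face; axes as the calibrator's. Fixed to the housing: the true bore lies up to 6 mm away in x and 7 mm in y, with the insert.
- bore_24 (a point): Nominal centre of the mouth of the 24 mm bore (54 mm deep, sharp rim), level with the insert's top face; axes as the calibrator's. Fixed to the housing: the true bore lies up to 6 mm away in x and 7 mm in y, with the insert.
- start (a joint): Travel of the round green start key on the calibrator's front deck, in m: 0 up, 0.006 fully down; spring return, 5 N fully down; it counts as pressed from 0.004.
- start_top (a point): Centre of the top face of the green start key (22 mm across, moves straight down).
- probe_blue_mid (a point): Blue logger probe, 65 to 125 g: plastic handle (cylinder 24 mm across, 60 tall, all one colour but for black rings) over a steel collar (30 across, 5 thick) over a sheath 14 mm across, 50 long, its last 5 mm tapering to 11 mm. Hangs in one of the rack's holes. Point: middle of the handle, on the axis, 35 mm above the collar's underside, 85 above the tip; z up.
- probe_blue_collar (a point): Centre of the underside of the blue probe's collar, 35 mm below the middle of the handle; this face sits on the insert's top when the probe is fully home.
- rack: Steel hanging rack fixed to the bench: plate 196 mm (y) by 62 mm (x), top face 84 mm above the bench, with three 20 mm holes in a row along y, 60 mm apart. The probes hang in them by their collars with their sheaths loose in the holes. Origin on the bench under the middle hole.
- probe_yellow_mid (a point): Yellow logger probe, 65 to 125 g: plastic handle (cylinder 24 mm across, 60 tall, all one colour but for black rings) over a steel collar (30 across, 5 thick) over a sheath 11 mm across, 50 long, its last 5 mm tapering to 8 mm. Middle of its handle. Stays in the rack.
- probe_red_mid (a point): Red logger probe, 65 to 125 g: plastic handle (cylinder 24 mm across, 60 tall, all one colour but for black rings) over a steel collar (30 across, 5 thick) over a sheath 17 mm across, 50 long, its last 5 mm tapering to 14 mm. Middle of its handle. Stays in the rack.
- reagent: Amber reagent bottle with black cap, 54x46x105 mm, standing behind the calibrator; origin under it. Bystander.
- beaker: Glass beaker 55 mm across, 68 mm tall, behind the calibrator; origin under it. Bystander.
- wash_bottle: White wash bottle with bent spout, 184 mm tall, behind the calibrator; origin under it. Bystander.
- jar: White jar with yellow lid, 52 mm across, 46 mm tall, right of the rack; origin under it. Bystander.
- timer: White bench timer, 62x68x21 mm, left of the calibrator; origin under it. Bystander.
- probe_blue: The blue probe as a whole; origin on its axis at the tip of the sheath, 85 mm below the middle of the handle. More than 45 N against the calibrator (spring ball and walls included) spoils it.
Not all that is in view belongs to the job. Of the things that look like the probe_blue, the smallest one is meant.

How it is judged (in metres and radians):
On the way, in this order (a step that is already met when the one before it is completed fails the run):
1. the blue probe is lifted clear of the rack (z of probe_blue_collar in the frame of rack above 0.13 m), for 0.1 s.
2. the blue probe is fully home in the 15 mm bore, collar on the insert, and let go (horizontal distance between probe_blue_collar and bore_15 below 0.012 m and z of probe_blue_collar in the frame of bore_15 between -0.004 and 0.002 m and angle between probe_blue_collar's own z axis and vertical below 0.06 rad and contact force between the fingers and probe_blue below 0.1 N), for 0.2 s.
3. the start key is pressed with the probe in place (horizontal distance between probe_blue_collar and bore_15 below 0.012 m and z of probe_blue_collar in the frame of bore_15 between -0.004 and 0.002 m and angle between probe_blue_collar's own z axis and vertical below 0.06 rad and value of joint start above 0.004 m), for 0.05 s.
At the end, for the whole second after the job is handed in: Blue probe let go and upright (0.06 rad) in the 15 mm bore (within 12 mm of its nominal centre, covering the insert's play), collar within 2 mm of the insert's top; the start key, pressed at least 4 mm after that, is up again; other probes and bystanders where they were (horizontal distance between probe_blue_collar and bore_15 below 0.012 m and z of probe_blue_collar in the frame of bore_15 between -0.004 and 0.002 m and angle between probe_blue_collar's own z axis and vertical below 0.06 rad and value of joint start below 0.002 m); the robot touches nothing.
It fails at once if the blue probe is pushed against the calibrator with more than 45 N, spring ball and walls included (contact force between probe_blue and calibrator above 45 N).
It fails at once if the start key is pressed before the probe is home (value of joint start above 0.004 m and not (horizontal distance between probe_blue_collar and bore_15 below 0.012 m and z of probe_blue_collar in the frame of bore_15 between -0.004 and 0.002 m and angle between probe_blue_collar's own z axis and vertical below 0.06 rad)).
It fails at once if another probe is taken from the rack or knocked (moved more than 15 mm) (distance of any of probe_yellow_mid, probe_red_mid from where it was at the start of the episode above 0.015 m).
It fails at once if a bystander is moved more than 30 mm (distance of any of reagent, beaker, wash_bottle, jar, timer from where it was at the start of the episode above 0.03 m).
It also fails if it takes over 72 s, if anything falls off the work surface, if the arm or the gripper's body presses on something with over 40 N, if the wrist force passes 120 N, or if a joint passes its speed limit or range.

## Robot

A 6-joint arm with a two-finger parallel gripper is mounted at the origin on a cart in front of the work surface, level with it; the furniture and walls round the work are solid. World frame = base frame: x ahead of the robot, y to its left, z up, the work surface at z = 0. Lengths are in m, angles in degrees, forces in N, time in s.
With the tool pointing down it reaches from about 0.35 to 0.85 m from the base axis. Payload 8.1 kg.
Tool frame: the origin (TCP) lies on the centre line of the jaws, within the pads' length; the fingertips stand tcp_to_tips ahead of it and the grasp point (between the pads) lies 3 mm ahead of it (tcp_to_tips is the distance from the TCP to the fingertips, in m); z points along the fingers, y is the line along which they close (so a half turn about z gives the same grasp; the last joint's range is limited). The gripper opens to 93 mm and grips with 3 to 60 N. Pads are 15 mm wide; open, the fingers measure 128 mm over their backs; the gripper's body (75 mm by 188 mm) begins 65 mm behind the grasp point.
Start: joints at [62.831, 7.471, 85.268, -0, 87.261, -4.893], TCP at [0.227, 0.555, 0.217] pointing down, gripper open.
Joint ranges: [-169.43, 169.43], [-51.17, 129.36], [1.28, 143.12], [-76.62, 256.62], [0, 156.53], [-152.29, 152.29]. Speed limits (degrees/s): [136.94, 136.94, 159.86, 180, 180, 180].

## Interface

Orientations are given as a 3x3 rotation matrix whose columns are the frame's x, y, z axes.
In Python, from cell import * gives the robot as it stands. The module is installed in compiled form; this text tells all that it offers.
- The arm moves only by the tool carry_out, never from a script. Its argument "series" is a list of rows, each an object with "hand": the closure, from -1 (fully open) to 1 (shut), so that 0 is half open; "xyz": the shift along the tool's x, y, z in cm, a list of three; "spin": the turn about the tool's z in rad. In form: [{"hand": hand, "xyz": [tx, ty, tz], "spin": spin}, ...]. A call has 1 to 8 rows; each row shifts and turns the commanded pose from where the row before left it, along the tool's axes as they then stand; what a row does not reach is not made up. A row lasts 1/10 s, in which the tool goes at most 50 mm and 8.59 degrees, less where a joint would pass 70% of its speed; a pose out of reach is approached as far as the arm can. A call is refused whole if a number of a shift passes 5 or a number of a turn 0.15, either way. A call with a gripper value outside its range is refused whole. The fingers move at their own pace and stop on an object; "squeeze" is the grip in N (left out, the last holds). Time passes only in rows, so rows that do not move let the fingers close. It gives the time, the measured TCP pose, the force, the opening and the grip force at its end, in the units of the state.
- sense(): the state, without advancing time (a new reading comes with each control period).
- snapshot(name): name is "scene" or "top" or "wrist"; returns a dict with "pixels" (420x560x3 uint8, red, green, blue), "K" (3x3 intrinsics, pixels), "eye" and "rotation" of the camera in the world. Camera axes: x right, y down, z forward; pixel columns grow to the right and rows downward; lengths in m; the calibration is good to about 2 mm. The wrist camera is an equidistant fisheye: a pixel r from the principal point sees the ray r / f radians off the axis. A picture is of the moment at which its call begins. There is no depth.
- job_done(): hands the job in; it is judged then, once.
The state is a dict: "t": time; "joint_positions": joint angles; "dq": joint speeds; "joint_torque": joint torques, N m; "tool_pos": TCP position; "tool_rot": TCP orientation; "contact_force": force on the tool from outside, world axes, zero at the start; "moment": the same for the moment, N m; "grip_width": finger opening in m; "gripper_force": force on a finger pad.
Only numpy, scipy, OpenCV 4.12 (cv2) and the standard library are available. Lean on these libraries where they do the work, as an engineer would, in place of code of your own. Each camera call takes 0.05 s, during which the arm holds its last target. There are 200 camera calls.

## Working session

There is one attempt and no reset: what is moved stays moved. The work goes in short steps, Python scripts to look and compute and a tool call to move; the robot and the scene stay as the last step left them, time stands still between calls to the robot, and variables do not carry over. Pictures are saved under pics/ and viewed, at most 10 in all, crops included, and the job is handed in when it is done.

Besides the shell and the picture viewer there is one more tool, called after "Emit:" as name([rows], argument=value, ...), one row to a line, values as JSON. carry_out: Moves the arm, as the interface text tells. Its arguments: {"type":"object","properties":{"series":{"type":"array"},"squeeze":{"type":"number"}},"required":["series"]}

```bash
mkdir -p pics; python3 - <<'E'
from cell import *
import cv2,numpy as np
s=sense();print(s)
for n in("scene","top"):
    d=snapshot(n);cv2.imwrite(f"pics/{n}0.png",d["pixels"][:,:,::-1]);np.savez(f"pics/{n}0.npz",**d)
    print(n,d["K"],d["eye"],d["rotation"])
E
```

```text
{'t': 0.0, 'joint_positions': array([ 6.28312394e+01,  7.51633812e+00,  8.53284177e+01, -1.61042266e-04,
        8.72622887e+01, -4.89412426e+00]), 'dq': array([-0.00409408,  0.01846133,  0.03812032,  0.0097919 , -0.02744164,
        0.04732239]), 'joint_torque': array([-4.08442338e-04, -5.59830594e+01, -4.91762781e+01,  7.67266843e-02,
        3.48916103e-02, -1.37436186e-04]), 'tool_pos': array([0.22715451, 0.55471591, 0.2154829 ]), 'tool_rot': array([[-9.25377591e-01,  3.79045632e-01, -8.50581662e-04],
       [ 3.79046554e-01,  9.25376109e-01, -1.66342345e-03],
       [ 1.56594557e-04, -1.86170483e-03, -9.99998255e-01]]), 'contact_force': array([ 0.70670215, -0.5544659 ,  1.44930404]), 'moment': array([0.0357042 , 0.02730389, 0.04182431]), 'gripper_force': 0.0, 'grip_width': 0.09324908850598622}
scene [[506.74492931   0.         285.4651907 ]
 [  0.         506.74492931 208.66462852]
 [  0.           0.           1.        ]] [-0.37992132 -0.84322266  0.83562566] [[ 0.58216184 -0.4355589   0.6865683 ]
 [-0.8127497  -0.28792934  0.50649247]
 [-0.02292414 -0.85286877 -0.52162184]]
top [[480.50956179   0.         288.33126366]
 [  0.         480.50956179 222.70894668]
 [  0.           0.           1.        ]] [ 0.45515186 -0.15026189  1.39690838] [[ 0.00513256 -0.99526055  0.09710865]
 [-0.99995557 -0.00587596 -0.0073709 ]
 [ 0.00790657 -0.0970665  -0.99524649]]
```

View pics/scene0.png

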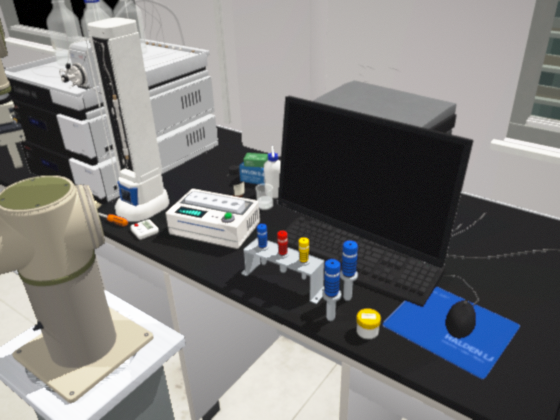

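View pics/top0.png

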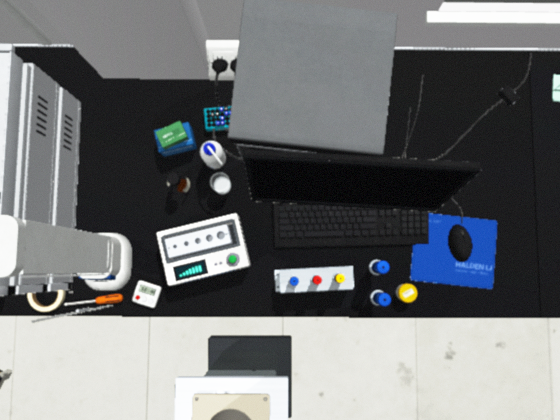

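Could be taken for the blue probe:
- small blue handle in the rack: top (294,281), scene (262,236)
- two larger blue free-standing ones: top (379,267) and (381,298), scene (349,258) and (332,280)

By the description, "smallest" and "hangs in the rack" both point to the rack one. I'll check it in a close crop.

```bash
python3 - <<'E'
import cv2,numpy as np
a=cv2.imread("pics/top0.png");
c=cv2.resize(a[205:310,150:400],None,fx=3.2,fy=3.2,interpolation=cv2.INTER_CUBIC)
b=cv2.imread("pics/scene0.png")
d=cv2.resize(b[175:325,150:380],None,fx=1.74,fy=1.74,interpolation=cv2.INTER_CUBIC)
o=np.zeros((600,800,3),np.uint8);o[:c.shape[0],:c.shape[1]]=c;d=d[:264];o[336:336+d.shape[0],:d.shape[1]]=d[:264]
cv2.imwrite("pics/crop1.png",o)
E
```

```text
(no output)
```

View pics/crop1.png

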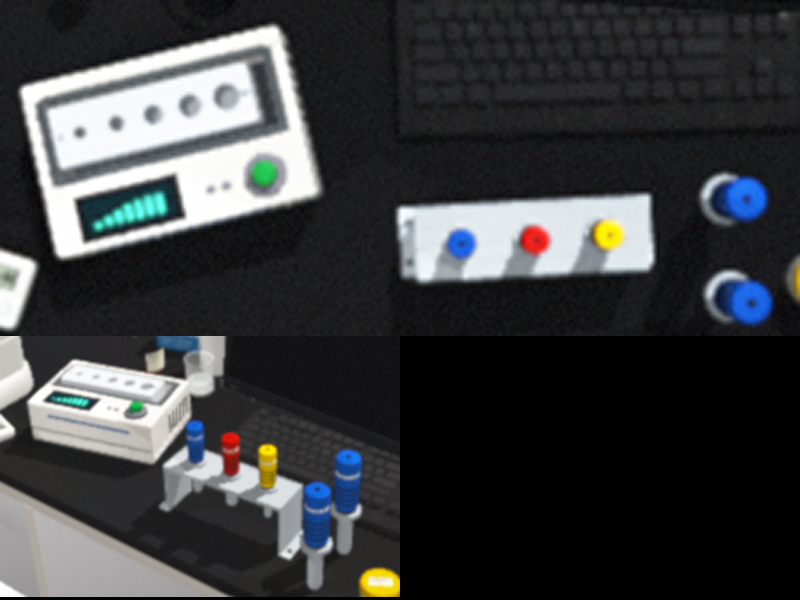

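The crop confirms the choice. The rack's blue probe is the small one, at crop (461,243). The insert's bores run from 12 mm at crop (80,132) to 24 mm at (227,96), and the 15 mm bore is at (116,123). The green key is at (264,173).

```bash
cat > h.py <<'E'
import numpy as np,cv2
def ray(d,uv):
    K=d["K"];p=np.linalg.inv(K)@[uv[0],uv[1],1];return d["rotation"]@p
def atz(d,uv,z):
    r=ray(d,uv);return d["eye"]+r*(z-d["eye"][2])/r[2]
def proj(d,P):
    q=d["K"]@(d["rotation"].T@(np.asarray(P)-d["eye"]));return q[:2]/q[2]
def fproj(d,P): # wrist fisheye
    q=d["rotation"].T@(np.asarray(P)-d["eye"]);t=np.arctan2(np.hypot(q[0],q[1]),q[2]);f=d["K"][0,0]
    return d["K"][:2,2]+f*t*q[:2]/np.hypot(q[0],q[1])
def fatz(d,uv,z):
    f=d["K"][0,0];v=np.array(uv)-d["K"][:2,2];r=np.hypot(*v);t=r/f
    q=d["rotation"]@np.r_[np.sin(t)*v/r,np.cos(t)];return d["eye"]+q*(z-d["eye"][2])/q[2]
E
python3 - <<'E'
from h import *
d=dict(np.load("pics/top0.npz"));I=d["pixels"]
for n,c,z in [("blue",(461,243),.149),("red",(535,239),.149),("yel",(608,234),.149),("b12",(80,132),.087),("b15",(116,123),.087),("b18",(153,114),.087),("b21",(190,105),.087),("b24",(227,96),.087),("green",(264,173),.085),
 ("cTL",(22,88),.08),("cTR",(277,27),.08),("cBR",(320,190),.08),("cBL",(62,257),.08),
 ("rTL",(398,208),.084),("rTR",(652,195),.084),("rBR",(653,268),.084),("rBL",(417,283),.084)]:
    print(n,atz(d,(c[0]/3.2+150-.3,c[1]/3.2+205-.3),z).round(4))
E
```

```text
blue [ 0.4269 -0.1743  0.149 ]
red [ 0.4304 -0.234   0.149 ]
yel [ 0.4347 -0.2929  0.149 ]
b12 [0.5176 0.1489 0.087 ]
b15 [0.5254 0.1186 0.087 ]
b18 [0.5333 0.0873 0.087 ]
b21 [0.5411 0.056  0.087 ]
b24 [0.549  0.0246 0.087 ]
green [ 0.4837 -0.0078  0.085 ]
cTL [0.5554 0.2012 0.08  ]
cTR [ 0.6093 -0.0163  0.08  ]
cBR [ 0.4696 -0.0552  0.08  ]
cBL [0.4118 0.1628 0.08  ]
rTL [ 0.4547 -0.1219  0.084 ]
rTR [ 0.4668 -0.338   0.084 ]
rBR [ 0.4052 -0.3384  0.084 ]
rBL [ 0.3916 -0.1385  0.084 ]
```

Emit:
carry_out([
  {"hand": -1,"xyz": [-1.42,-2.86,-0.6],"spin": 0},
  {"hand": -1,"xyz": [-1.42,-2.86,-0.6],"spin": 0},
  {"hand": -1,"xyz": [-1.42,-2.86,-0.6],"spin": 0},
  {"hand": -1,"xyz": [-1.42,-2.86,-0.6],"spin": 0},
  {"hand": -1,"xyz": [-1.42,-2.86,-0.6],"spin": 0},
  {"hand": -1,"xyz": [-1.42,-2.86,-0.6],"spin": 0},
  {"hand": -1,"xyz": [-1.42,-2.86,-0.6],"spin": 0},
  {"hand": -1,"xyz": [-1.42,-2.86,-0.6],"spin": 0},
], squeeze=15)

```text
t: 0.9
tool_pos: [0.2455, 0.2991, 0.2643]
tool_rot: [[-0.925, 0.379, -0.0], [0.379, 0.925, -0.0], [0.0, -0.001, -1.0]]
contact_force: [0.9, 0.2, -0.4]
grip_width: 0.093
gripper_force: 0.0
```

Emit:
carry_out([
  {"hand": -1,"xyz": [-2.37,-2.0,0],"spin": 0},
  {"hand": -1,"xyz": [-2.37,-2.0,0],"spin": 0},
  {"hand": -1,"xyz": [-2.37,-2.0,0],"spin": 0},
  {"hand": -1,"xyz": [-2.37,-2.0,0],"spin": 0},
  {"hand": -1,"xyz": [-2.37,-2.0,0],"spin": 0},
  {"hand": -1,"xyz": [-2.37,-2.0,0],"spin": 0},
  {"hand": -1,"xyz": [-2.37,-2.0,0],"spin": 0},
  {"hand": -1,"xyz": [-2.37,-2.0,0],"spin": 0},
])

```text
t: 1.7
tool_pos: [0.3608, 0.0792, 0.2643]
tool_rot: [[-0.925, 0.379, -0.0], [0.379, 0.925, 0.0], [0.0, -0.0, -1.0]]
contact_force: [0.4, 0.3, -0.0]
grip_width: 0.0932
gripper_force: 0.0
```

Emit:
carry_out([
  {"hand": -1,"xyz": [0,0,0],"spin": 0.139},
  {"hand": -1,"xyz": [0,0,0],"spin": 0.139},
  {"hand": -1,"xyz": [0,0,0],"spin": 0.139},
  {"hand": -1,"xyz": [0,0,0],"spin": 0.139},
  {"hand": -1,"xyz": [0,0,0],"spin": 0.139},
  {"hand": -1,"xyz": [0,0,0],"spin": 0.139},
  {"hand": -1,"xyz": [0,0,0],"spin": 0.139},
  {"hand": -1,"xyz": [0,0,0],"spin": 0.139},
])

```text
t: 2.5
tool_pos: [0.3603, 0.0805, 0.2641]
tool_rot: [[-0.064, 0.998, -0.001], [0.998, 0.064, -0.0], [-0.0, -0.001, -1.0]]
contact_force: [0.1, 0.4, -0.3]
grip_width: 0.0931
gripper_force: 0.0
```

Emit:
carry_out([
  {"hand": -1,"xyz": [-3.23,0.63,0],"spin": 0},
  {"hand": -1,"xyz": [-3.23,0.63,0],"spin": 0},
  {"hand": -1,"xyz": [-3.23,0.63,0],"spin": 0},
  {"hand": -1,"xyz": [-3.23,0.63,0],"spin": 0},
  {"hand": -1,"xyz": [-3.23,0.63,0],"spin": 0},
  {"hand": -1,"xyz": [-3.23,0.63,0],"spin": 0},
  {"hand": -1,"xyz": [-3.23,0.63,0],"spin": 0},
  {"hand": -1,"xyz": [-3.23,0.63,0],"spin": 0},
])

```text
t: 3.3
tool_pos: [0.4289, -0.1751, 0.2641]
tool_rot: [[-0.07, 0.998, -0.0], [0.998, 0.07, 0.0], [0.0, -0.0, -1.0]]
contact_force: [0.7, 0.8, -0.9]
grip_width: 0.0934
gripper_force: 0.0
```

```bash
python3 - <<'E'
from cell import *
from h import *
s=sense();print(s["tool_pos"]);import cell;print([x for x in dir(cell) if x[0]!='_']);print(getattr(cell,"tcp_to_tips",None))
d=snapshot("wrist");np.savez("pics/w1.npz",**d);I=cv2.cvtColor(d["pixels"],cv2.COLOR_RGB2BGR)
print(d["K"],d["eye"],d["rotation"])
print("tcp pix",fproj(d,s["tool_pos"]),"blue top",fproj(d,[.427,-.174,.149]))
cv2.imwrite("pics/w1.png",I)
E
```

```text
[ 0.42890309 -0.1750688   0.26414001]
['MotionError', 'job_done', 'sense', 'snapshot', 'tcp_to_tips']
0.022
[[325.1922621    0.         282.89065359]
 [  0.         325.1922621  211.32526869]
 [  0.           0.           1.        ]] [ 0.4226849  -0.10562075  0.43144137] [[ 9.97563705e-01  6.76973161e-02  1.68442105e-02]
 [ 6.97594467e-02 -9.66210148e-01 -2.48136191e-01]
 [-5.23107083e-04  2.48706701e-01 -9.68578703e-01]]
tcp pix [285.49379245 257.97860377] blue top [282.53509599 206.97904819]
```

View pics/w1.png

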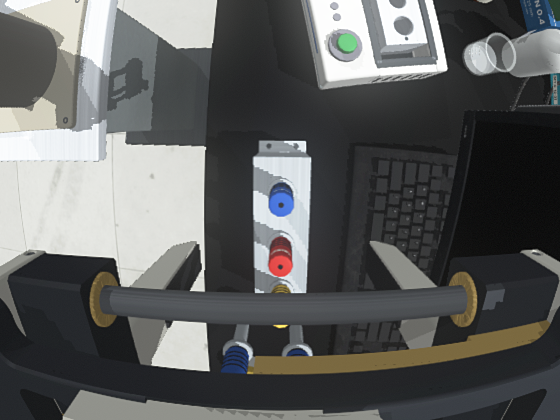

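Wrist picture: blue handle's top centre at about (281,205), under the open jaws. The red probe is at (281,266), and both fingers are clear of the row.

```bash
python3 - <<'E'
from h import *
d=dict(np.load("pics/w1.npz"));
print(fatz(d,(281,205),.149),fatz(d,(281,266),.149),fatz(d,(347,43),.085))
E
```

```text
[ 0.42550714 -0.1722827   0.149     ] [ 0.4295388  -0.23140297  0.149     ] [ 0.48413205 -0.00420232  0.085     ]
```

Emit:
carry_out([
  {"hand": -1,"xyz": [0.22,-0.26,1.0],"spin": 0},
  {"hand": -1,"xyz": [0,0,2.0],"spin": 0},
  {"hand": -1,"xyz": [0,0,2.5],"spin": 0},
  {"hand": -1,"xyz": [0,0,2.5],"spin": 0},
  {"hand": -1,"xyz": [0,0,2.5],"spin": 0},
  {"hand": -1,"xyz": [0,0,2.0],"spin": 0},
  {"hand": -1,"xyz": [0,0,1.2],"spin": 0},
  {"hand": -1,"xyz": [0,0,0.5],"spin": 0},
])

```text
t: 4.15
tool_pos: [0.4251, -0.1705, 0.1208]
tool_rot: [[-0.071, 0.997, -0.002], [0.997, 0.071, 0.001], [0.002, -0.002, -1.0]]
contact_force: [0.5, 0.2, -0.1]
grip_width: 0.0932
gripper_force: 0.0
```

Emit:
carry_out([
  {"hand": 1,"xyz": [0,0,0],"spin": 0},
  {"hand": 1,"xyz": [0,0,0],"spin": 0},
  {"hand": 1,"xyz": [0,0,0],"spin": 0},
  {"hand": 1,"xyz": [0,0,0],"spin": 0},
  {"hand": 1,"xyz": [0,0,0],"spin": 0},
  {"hand": 1,"xyz": [0,0,0],"spin": 0},
  {"hand": 1,"xyz": [0,0,0],"spin": 0},
  {"hand": 1,"xyz": [0,0,0],"spin": 0},
], squeeze=25)

```text
t: 4.95
tool_pos: [0.4262, -0.1717, 0.1225]
tool_rot: [[-0.07, 0.998, -0.0], [0.998, 0.07, 0.0], [0.0, -0.0, -1.0]]
contact_force: [0.7, -0.2, 0.3]
grip_width: 0.0335
gripper_force: 0.0
```

Emit:
carry_out([
  {"hand": 1,"xyz": [0,0,0],"spin": 0},
  {"hand": 1,"xyz": [0,0,0],"spin": 0},
  {"hand": 1,"xyz": [0,0,0],"spin": 0},
  {"hand": 1,"xyz": [0,0,0],"spin": 0},
])

```text
t: 5.35
tool_pos: [0.4262, -0.1717, 0.1225]
tool_rot: [[-0.07, 0.998, -0.0], [0.998, 0.07, 0.0], [0.0, -0.0, -1.0]]
contact_force: [0.3, 0.5, -1.2]
grip_width: 0.0235
gripper_force: 25.0
```

Emit:
carry_out([
  {"hand": 1,"xyz": [0,0,-0.5],"spin": 0},
  {"hand": 1,"xyz": [0,0,-1.0],"spin": 0},
  {"hand": 1,"xyz": [0,0,-1.5],"spin": 0},
  {"hand": 1,"xyz": [0,0,-1.5],"spin": 0},
  {"hand": 1,"xyz": [0,0,-1.5],"spin": 0},
  {"hand": 1,"xyz": [0,0,-1.5],"spin": 0},
  {"hand": 1,"xyz": [0,0,-1.0],"spin": 0},
  {"hand": 1,"xyz": [0,0,-0.5],"spin": 0},
])

```text
t: 6.15
tool_pos: [0.4268, -0.172, 0.2142]
tool_rot: [[-0.07, 0.998, 0.002], [0.998, 0.07, -0.001], [-0.001, 0.002, -1.0]]
contact_force: [0.0, 0.2, -0.8]
grip_width: 0.0235
gripper_force: 25.0
```

```bash
python3 - <<'E'
from cell import *
from h import *
s=sense();print(s)
d=snapshot("wrist");np.savez("pics/w2.npz",**d);I=cv2.cvtColor(d["pixels"],cv2.COLOR_RGB2BGR)
cv2.imwrite("pics/w2.png",I)
E
```

```text
{'t': 6.15, 'joint_positions': array([-2.83427021e+01, -1.48105380e+01,  1.06838569e+02, -2.39454018e-04,
        8.78557841e+01, -3.23503644e+01]), 'dq': array([ 4.45493569e-03, -6.23677593e-01, -2.72871648e+00, -6.40762225e-02,
        4.68115075e+00, -2.13558097e-02]), 'joint_torque': array([ 1.29250763e-02, -3.64377666e+01, -4.96506822e+01,  5.73947572e-02,
        9.07229818e-02, -5.12880688e-04]), 'tool_pos': array([ 0.42678011, -0.17203604,  0.21423557]), 'tool_rot': array([[-6.98890601e-02,  9.97553177e-01,  1.78273537e-03],
       [ 9.97554176e-01,  6.98908571e-02, -9.66363823e-04],
       [-1.08859621e-03,  1.71083686e-03, -9.99997944e-01]]), 'contact_force': array([ 0.02567717,  0.24805947, -0.82625505]), 'moment': array([-0.1121528 ,  0.03912358, -0.01046445]), 'gripper_force': 24.9910506606102, 'grip_width': 0.023461331297450944}
```

View pics/w2.png

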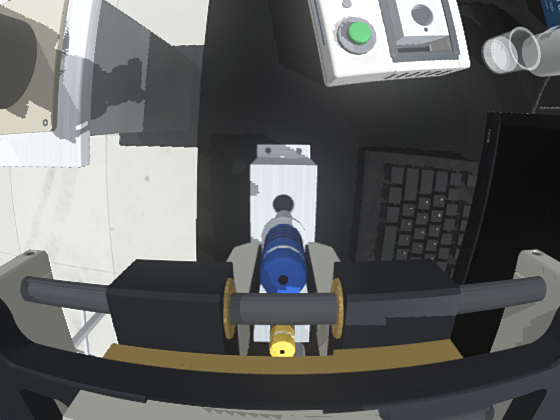

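The blue probe is in the jaws with its handle top at (283,280). Its empty hole is at (283,203), and yellow is still in place at (282,350). Next: carry it to above the 15 mm bore.

Emit:
carry_out([
  {"hand": 1,"xyz": [2.5,1.05,0],"spin": 0},
  {"hand": 1,"xyz": [3.8,1.6,0],"spin": 0},
  {"hand": 1,"xyz": [3.8,1.6,0],"spin": 0},
  {"hand": 1,"xyz": [3.8,1.6,0],"spin": 0},
  {"hand": 1,"xyz": [3.8,1.6,0],"spin": 0},
  {"hand": 1,"xyz": [3.8,1.6,0],"spin": 0},
  {"hand": 1,"xyz": [3.8,1.6,0],"spin": 0},
  {"hand": 1,"xyz": [3.0,1.25,0],"spin": 0},
])

```text
t: 7.0
tool_pos: [0.525, 0.1212, 0.2116]
tool_rot: [[-0.071, 0.997, -0.001], [0.997, 0.071, 0.0], [0.0, -0.001, -1.0]]
contact_force: [0.9, -1.0, -0.4]
grip_width: 0.0232
gripper_force: 25.0
```

Emit:
carry_out([
  {"hand": 1,"xyz": [0,0,0],"spin": -0.089},
  {"hand": 1,"xyz": [0,0,0],"spin": -0.089},
  {"hand": 1,"xyz": [0,0,0],"spin": 0},
  {"hand": 1,"xyz": [0,0,0],"spin": 0},
])

```text
t: 7.4
tool_pos: [0.5248, 0.1188, 0.2119]
tool_rot: [[-0.243, 0.97, -0.001], [0.97, 0.243, -0.0], [0.0, -0.001, -1.0]]
contact_force: [-0.5, -0.1, -0.7]
grip_width: 0.0237
gripper_force: 25.0
```

```bash
python3 - <<'E'
from cell import *
from h import *
s=sense();p=s["tool_pos"];print(p,s["tool_rot"],s["contact_force"])
d=snapshot("wrist");np.savez("pics/w3.npz",**d);I=cv2.cvtColor(d["pixels"],cv2.COLOR_RGB2BGR)
cv2.imwrite("pics/w3.png",I)
print("handletop",fproj(d,p+[0,0,.0265]),"tip",fproj(d,p-[0,0,.0885]))
c=np.array([.5333,.0873,.087]);u=np.array([-.245,.9695,0])
for k in range(-2,3): print(k,fproj(d,c+u*.032*k))
E
```

```text
[0.52478474 0.11880069 0.21189496] [[-2.42814333e-01  9.70072106e-01 -1.14406563e-03]
 [ 9.70072775e-01  2.42814294e-01 -1.75691259e-04]
 [ 1.07362299e-04 -1.15248728e-03 -9.99999330e-01]] [-0.52682413 -0.09458427 -0.74347654]
handletop [285.38976709 279.53825876] tip [284.51826698 216.37014164]
-2 [284.95964108 298.04257557]
-1 [284.96950677 269.90961166]
0 [284.96838725 239.34692837]
1 [284.95366094 206.63131255]
2 [284.92314954 172.24960577]
```

View pics/w3.png

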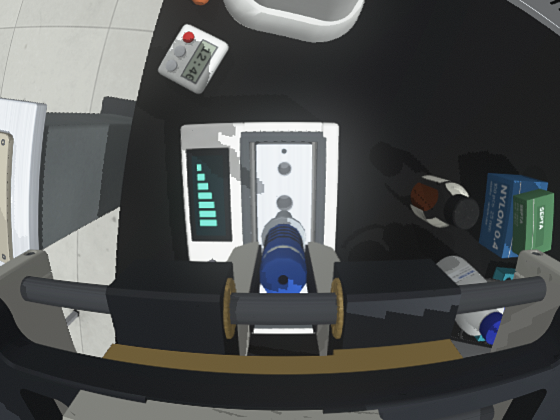

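Wrist view: the 12 mm bore shows at (285,169), the 15 mm bore at (285,203) and the sheath tip near (285,217). The bore lies slightly further along tool +x than the top camera gave. An enlarged crop will measure it.

```bash
python3 - <<'E'
from h import *
I=cv2.imread("pics/w3.png")[125:265,220:350]
o=cv2.resize(I,None,fx=4.2,fy=4.2,interpolation=cv2.INTER_CUBIC)
for k in range(0,140,10):cv2.putText(o,str(125+k),(0,int(k*4.2)+4),0,.35,(0,0,255),1);cv2.line(o,(25,int(k*4.2)),(32,int(k*4.2)),(0,0,255),1)
for k in range(0,130,10):cv2.putText(o,str(220+k),(int(k*4.2)-8,10),0,.3,(0,0,255),1)
cv2.imwrite("pics/w3c.png",o)
E
```

```text
(no output)
```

View pics/w3c.png

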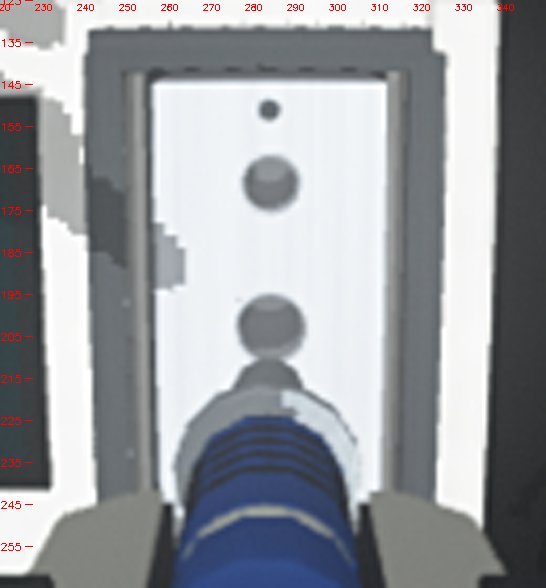

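```bash
python3 - <<'E'
from h import *
d=dict(np.load("pics/w3.npz"));p=np.array([.52478,.1188,.2119])
R=np.array([[-.2428,.9701,0],[.9701,.2428,0],[0,0,-1]])
for uv in((284.5,202.9),(284,168.3)):
    P=fatz(d,uv,.087);print(P,R.T@(P-p))
P=fatz(d,(283.6,210.4),.1234);print(P,R.T@(P-p))
print(R.T@(np.array([.4837,-.0078,.09])-p))
E
```

```text
[0.52418962 0.12165388 0.087     ] [2.91189584e-03 1.20190678e-04 1.24900000e-01]
[0.51593271 0.15264155 0.087     ] [ 0.03497781 -0.00036603  0.1249    ]
[0.52283523 0.12349182 0.1234    ] [ 0.00502372 -0.00074745  0.0885    ]
[-0.11284044 -0.07059019  0.1219    ]
```

Emit:
carry_out([
  {"hand": 1,"xyz": [0.32,0.06,0.5],"spin": 0},
  {"hand": 1,"xyz": [0,0,1.0],"spin": 0},
  {"hand": 1,"xyz": [0,0,1.0],"spin": 0},
  {"hand": 1,"xyz": [0,0,0.6],"spin": 0},
  {"hand": 1,"xyz": [0,0,0.2],"spin": 0},
  {"hand": 1,"xyz": [0,0,0],"spin": 0},
  {"hand": 1,"xyz": [0,0,0],"spin": 0},
])

```text
t: 8.15
tool_pos: [0.5251, 0.1222, 0.1798]
tool_rot: [[-0.245, 0.969, 0.0], [0.969, 0.245, 0.0], [-0.0, 0.0, -1.0]]
contact_force: [0.1, 1.1, -0.8]
grip_width: 0.0234
gripper_force: 25.0
```

Emit:
carry_out([
  {"hand": 1,"xyz": [0,0,0.1],"spin": 0},
  {"hand": 1,"xyz": [0,0,0.1],"spin": 0},
  {"hand": 1,"xyz": [0,0,0.1],"spin": 0},
  {"hand": 1,"xyz": [0,0,0.1],"spin": 0},
  {"hand": 1,"xyz": [0,0,0.1],"spin": 0},
  {"hand": 1,"xyz": [0,0,0],"spin": 0},
])

```text
t: 8.75
tool_pos: [0.5248, 0.1222, 0.1743]
tool_rot: [[-0.245, 0.969, -0.0], [0.969, 0.245, -0.0], [0.0, -0.0, -1.0]]
contact_force: [-1.0, 0.6, -1.3]
grip_width: 0.0234
gripper_force: 25.0
```

Emit:
carry_out([
  {"hand": 1,"xyz": [0,0,0.1],"spin": 0},
  {"hand": 1,"xyz": [0,0,0.1],"spin": 0},
  {"hand": 1,"xyz": [0,0,0.1],"spin": 0},
  {"hand": 1,"xyz": [0,0,0],"spin": 0},
])

```text
t: 9.15
tool_pos: [0.5248, 0.1222, 0.1713]
tool_rot: [[-0.246, 0.969, -0.0], [0.969, 0.246, -0.0], [0.0, -0.0, -1.0]]
contact_force: [0.3, 0.4, -0.5]
grip_width: 0.0233
gripper_force: 25.0
```

Emit:
carry_out([
  {"hand": 1,"xyz": [0,0,0.1],"spin": 0},
  {"hand": 1,"xyz": [0,0,0.1],"spin": 0},
  {"hand": 1,"xyz": [0,0,0.1],"spin": 0},
  {"hand": 1,"xyz": [0,0,0],"spin": 0},
])

```text
t: 9.55
tool_pos: [0.5248, 0.1221, 0.1683]
tool_rot: [[-0.245, 0.969, -0.0], [0.969, 0.245, -0.0], [0.0, -0.0, -1.0]]
contact_force: [-0.6, -0.7, -0.1]
grip_width: 0.0234
gripper_force: 25.0
```

The tip is 7 mm down with no force, so it's in the bore. I'll lower it to just above the ball.

Emit:
carry_out([
  {"hand": 1,"xyz": [0,0,0.2],"spin": 0},
  {"hand": 1,"xyz": [0,0,0.2],"spin": 0},
  {"hand": 1,"xyz": [0,0,0.2],"spin": 0},
  {"hand": 1,"xyz": [0,0,0],"spin": 0},
])

```text
t: 9.95
tool_pos: [0.5247, 0.1222, 0.162]
tool_rot: [[-0.245, 0.969, -0.001], [0.969, 0.245, -0.0], [0.0, -0.001, -1.0]]
contact_force: [0.4, 0.8, -0.4]
grip_width: 0.0236
gripper_force: 25.0
```

Emit:
carry_out([
  {"hand": 1,"xyz": [0,0,0.2],"spin": 0},
  {"hand": 1,"xyz": [0,0,0.2],"spin": 0},
  {"hand": 1,"xyz": [0,0,0.2],"spin": 0},
  {"hand": 1,"xyz": [0,0,0.1],"spin": 0},
  {"hand": 1,"xyz": [0,0,0],"spin": 0},
])

```text
t: 10.45
tool_pos: [0.5248, 0.1221, 0.1553]
tool_rot: [[-0.245, 0.969, -0.0], [0.969, 0.245, -0.0], [0.0, -0.0, -1.0]]
contact_force: [-0.1, -0.5, -1.8]
grip_width: 0.0233
gripper_force: 25.0
```

Emit:
carry_out([
  {"hand": 1,"xyz": [0,0,0.1],"spin": 0},
  {"hand": 1,"xyz": [0,0,0.1],"spin": 0},
  {"hand": 1,"xyz": [0,0,0.1],"spin": 0},
  {"hand": 1,"xyz": [0,0,0.1],"spin": 0},
  {"hand": 1,"xyz": [0,0,0],"spin": 0},
])

```text
t: 10.95
tool_pos: [0.5249, 0.1222, 0.1514]
tool_rot: [[-0.245, 0.969, -0.0], [0.969, 0.245, -0.0], [0.0, -0.0, -1.0]]
contact_force: [-0.5, -0.6, -1.1]
grip_width: 0.023
gripper_force: 25.0
```

Next, push past the ball in small steps.

Emit:
carry_out([
  {"hand": 1,"xyz": [0,0,0.1],"spin": 0},
  {"hand": 1,"xyz": [0,0,0.1],"spin": 0},
  {"hand": 1,"xyz": [0,0,0.1],"spin": 0},
  {"hand": 1,"xyz": [0,0,0],"spin": 0},
])

```text
t: 11.35
tool_pos: [0.5251, 0.1222, 0.1487]
tool_rot: [[-0.245, 0.969, 0.0], [0.969, 0.245, 0.0], [-0.0, 0.0, -1.0]]
contact_force: [-1.1, -0.1, 3.0]
grip_width: 0.0232
gripper_force: 25.0
```

Emit:
carry_out([
  {"hand": 1,"xyz": [0,0,0.1],"spin": 0},
  {"hand": 1,"xyz": [0,0,0.1],"spin": 0},
  {"hand": 1,"xyz": [0,0,0.1],"spin": 0},
  {"hand": 1,"xyz": [0,0,0],"spin": 0},
])

```text
t: 11.75
tool_pos: [0.5252, 0.1222, 0.146]
tool_rot: [[-0.245, 0.969, 0.001], [0.969, 0.245, 0.0], [-0.0, 0.001, -1.0]]
contact_force: [-0.9, -0.6, 4.1]
grip_width: 0.0235
gripper_force: 25.0
```

Emit:
carry_out([
  {"hand": 1,"xyz": [0,0,0.1],"spin": 0},
  {"hand": 1,"xyz": [0,0,0.1],"spin": 0},
  {"hand": 1,"xyz": [0,0,0.1],"spin": 0},
  {"hand": 1,"xyz": [0,0,0],"spin": 0},
])

```text
t: 12.15
tool_pos: [0.525, 0.1222, 0.1426]
tool_rot: [[-0.245, 0.969, 0.0], [0.969, 0.245, 0.0], [-0.0, 0.0, -1.0]]
contact_force: [-0.6, -1.0, 2.1]
grip_width: 0.0234
gripper_force: 25.0
```

Emit:
carry_out([
  {"hand": 1,"xyz": [0,0,0.2],"spin": 0},
  {"hand": 1,"xyz": [0,0,0.2],"spin": 0},
  {"hand": 1,"xyz": [0,0,0.2],"spin": 0},
  {"hand": 1,"xyz": [0,0,0.2],"spin": 0},
  {"hand": 1,"xyz": [0,0,0.2],"spin": 0},
  {"hand": 1,"xyz": [0,0,0.2],"spin": 0},
  {"hand": 1,"xyz": [0,0,0],"spin": 0},
])

```text
t: 12.85
tool_pos: [0.5248, 0.1221, 0.1301]
tool_rot: [[-0.245, 0.969, -0.0], [0.969, 0.245, -0.0], [-0.0, -0.0, -1.0]]
contact_force: [1.1, 0.3, -0.1]
grip_width: 0.0237
gripper_force: 25.0
```

Emit:
carry_out([
  {"hand": 1,"xyz": [0,0,0.1],"spin": 0},
  {"hand": 1,"xyz": [0,0,0.1],"spin": 0},
  {"hand": 1,"xyz": [0,0,0.1],"spin": 0},
  {"hand": 1,"xyz": [0,0,0.1],"spin": 0},
  {"hand": 1,"xyz": [0,0,0],"spin": 0},
])

```text
t: 13.35
tool_pos: [0.5249, 0.1221, 0.1264]
tool_rot: [[-0.245, 0.969, 0.0], [0.969, 0.245, -0.0], [-0.0, 0.0, -1.0]]
contact_force: [-0.3, -0.1, 1.3]
grip_width: 0.0236
gripper_force: 25.0
```

Emit:
carry_out([
  {"hand": 1,"xyz": [0,0,0.05],"spin": 0},
  {"hand": 1,"xyz": [0,0,0.05],"spin": 0},
  {"hand": 1,"xyz": [0,0,0],"spin": 0},
])

```text
t: 13.65
tool_pos: [0.525, 0.1221, 0.1255]
tool_rot: [[-0.245, 0.969, 0.0], [0.969, 0.245, 0.0], [-0.0, 0.0, -1.0]]
contact_force: [-0.2, -0.3, 1.8]
grip_width: 0.0236
gripper_force: 25.0
```

Emit:
carry_out([
  {"hand": 1,"xyz": [0,0,0.05],"spin": 0},
  {"hand": 1,"xyz": [0,0,0],"spin": 0},
])

```text
t: 13.85
tool_pos: [0.525, 0.1222, 0.1252]
tool_rot: [[-0.246, 0.969, 0.0], [0.969, 0.246, 0.0], [-0.0, 0.0, -1.0]]
contact_force: [-1.0, -1.1, 4.2]
grip_width: 0.0232
gripper_force: 25.0
```

Emit:
carry_out([
  {"hand": 1,"xyz": [0,0,0.05],"spin": 0},
  {"hand": 1,"xyz": [0,0,0],"spin": 0},
])

```text
t: 14.05
tool_pos: [0.5252, 0.1223, 0.1251]
tool_rot: [[-0.245, 0.969, 0.001], [0.969, 0.245, 0.0], [0.0, 0.001, -1.0]]
contact_force: [-1.9, -0.7, 8.1]
grip_width: 0.0232
gripper_force: 25.0
```

The collar is seated: z stopped at 0.125 and the force rose to 8 N. Release now.

Emit:
carry_out([
  {"hand": 1,"xyz": [0,0,-0.08],"spin": 0},
  {"hand": -0.2,"xyz": [0,0,0],"spin": 0},
  {"hand": -0.2,"xyz": [0,0,0],"spin": 0},
  {"hand": -0.2,"xyz": [0,0,0],"spin": 0},
  {"hand": -0.2,"xyz": [0,0,0],"spin": 0},
  {"hand": -0.2,"xyz": [0,0,0],"spin": 0},
  {"hand": -0.2,"xyz": [0,0,0],"spin": 0},
  {"hand": -0.2,"xyz": [0,0,0],"spin": 0},
])

```text
t: 14.85
tool_pos: [0.5249, 0.1221, 0.1253]
tool_rot: [[-0.245, 0.969, -0.0], [0.969, 0.245, -0.0], [-0.0, -0.0, -1.0]]
contact_force: [0.5, -0.9, 0.7]
grip_width: 0.0559
gripper_force: 0.0
```

Emit:
carry_out([
  {"hand": -0.2,"xyz": [0,0,-0.5],"spin": 0},
  {"hand": -0.2,"xyz": [0,0,-1.5],"spin": 0},
  {"hand": -0.2,"xyz": [0,0,-1.5],"spin": 0},
  {"hand": -0.2,"xyz": [0,0,-1.5],"spin": 0},
  {"hand": -0.2,"xyz": [0,0,-1.5],"spin": 0},
  {"hand": -0.2,"xyz": [0,0,-1.0],"spin": 0},
  {"hand": -0.2,"xyz": [0,0,-0.5],"spin": 0},
  {"hand": -0.2,"xyz": [0,0,0],"spin": 0},
])

```text
t: 15.65
tool_pos: [0.5254, 0.1222, 0.2063]
tool_rot: [[-0.245, 0.969, 0.001], [0.969, 0.245, 0.0], [-0.0, 0.001, -1.0]]
contact_force: [-1.0, -0.3, 0.3]
grip_width: 0.0558
gripper_force: 0.0
```

```bash
python3 - <<'E'
from cell import *
from h import *
s=sense();p=s["tool_pos"];print(p,s["grip_width"],s["contact_force"])
d=snapshot("wrist");np.savez("pics/w4.npz",**d);I=cv2.cvtColor(d["pixels"],cv2.COLOR_RGB2BGR)
cv2.imwrite("pics/w4.png",I)
print("handletop expect",fproj(d,[.525,.1222,.152]))
E
```

```text
[0.5253936  0.12222697 0.2063167 ] 0.05578580489826117 [-0.99075144 -0.3367325   0.26983486]
handletop expect [283.9874626  228.88717144]
```

View pics/w4.png

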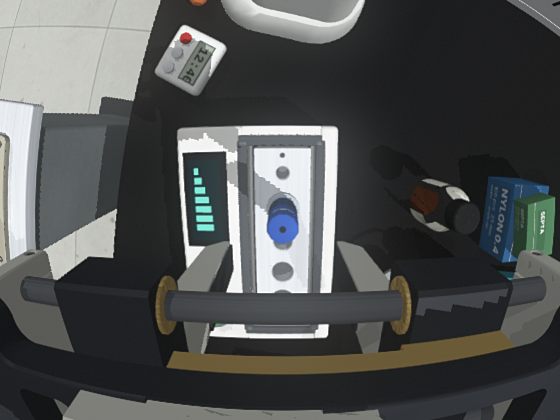

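The probe stands upright in the second (15 mm) bore, with its top at (283,230) against an expected (284,229). Next: the key.

Emit:
carry_out([
  {"hand": 1,"xyz": [-1.41,-0.89,0],"spin": 0},
  {"hand": 1,"xyz": [-1.41,-0.89,0],"spin": 0},
  {"hand": 1,"xyz": [-1.41,-0.89,0],"spin": 0},
  {"hand": 1,"xyz": [-1.41,-0.89,0],"spin": 0},
  {"hand": 1,"xyz": [-1.41,-0.89,0],"spin": 0},
  {"hand": 1,"xyz": [-1.41,-0.89,0],"spin": 0},
  {"hand": 1,"xyz": [-1.41,-0.89,0],"spin": 0},
  {"hand": 1,"xyz": [-1.41,-0.89,0],"spin": 0},
])

```text
t: 16.5
tool_pos: [0.4824, -0.0065, 0.2047]
tool_rot: [[-0.245, 0.97, -0.001], [0.97, 0.245, -0.0], [0.0, -0.001, -1.0]]
contact_force: [0.5, -0.3, 0.2]
grip_width: 0.0009
gripper_force: 0.0
```

Emit:
carry_out([
  {"hand": 1,"xyz": [0,0,1.0],"spin": 0},
  {"hand": 1,"xyz": [0,0,1.5],"spin": 0},
  {"hand": 1,"xyz": [0,0,1.5],"spin": 0},
  {"hand": 1,"xyz": [0,0,1.5],"spin": 0},
  {"hand": 1,"xyz": [0,0,1.0],"spin": 0},
  {"hand": 1,"xyz": [0,0,0.5],"spin": 0},
  {"hand": 1,"xyz": [0,0,0],"spin": 0},
])

```text
t: 17.2
tool_pos: [0.483, -0.0043, 0.1342]
tool_rot: [[-0.246, 0.969, -0.002], [0.969, 0.246, 0.0], [0.001, -0.002, -1.0]]
contact_force: [-0.0, -1.0, 0.2]
grip_width: 0.0003
gripper_force: 0.0
```

```bash
python3 - <<'E'
from cell import *
from h import *
s=sense();p=s["tool_pos"];print(p,s["grip_width"],s["contact_force"])
d=snapshot("wrist");I=cv2.cvtColor(d["pixels"],cv2.COLOR_RGB2BGR)
m=cv2.inRange(cv2.cvtColor(I,cv2.COLOR_BGR2HSV),(50,120,60),(75,255,255))
n,_,st,ce=cv2.connectedComponentsWithStats(m);print([(st[i],ce[i],fatz(d,ce[i],.088)) for i in range(1,n) if st[i][4]>60])
print("tips",fproj(d,p-[0,0,.022]),"key",fproj(d,[.484,-.0045,.088]))
cv2.imwrite("pics/w5.png",cv2.resize(I[180:380,180:390],None,fx=2.8,fy=2.8))
E
```

```text
[ 0.48300281 -0.0043481   0.13423762] 0.00032982340906645684 [-0.02115361 -0.97971903  0.191085  ]
[(array([269, 225,  30,  20, 414], dtype=int32), array([283.36231884, 234.08695652]), array([ 0.48232325, -0.00567138,  0.088     ]))]
tips [284.93944817 244.70775651] key [286.13219962 233.09559334]
```

View pics/w5.png

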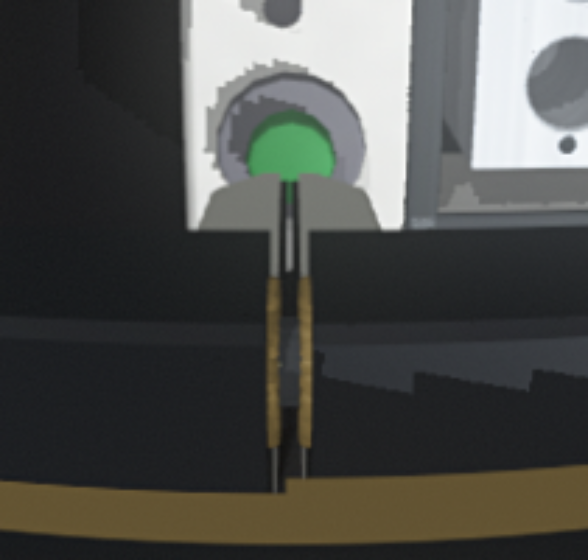

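The key is at full-image (283,234), partly hidden by the fingertips. The tapered tips are narrower than the key. I'll shift 2 mm in tool -x and go down, feeling for contact.

Emit:
carry_out([
  {"hand": 1,"xyz": [-0.2,0,0.6],"spin": 0},
  {"hand": 1,"xyz": [0,0,0.6],"spin": 0},
  {"hand": 1,"xyz": [0,0,0.4],"spin": 0},
  {"hand": 1,"xyz": [0,0,0.1],"spin": 0},
  {"hand": 1,"xyz": [0,0,0],"spin": 0},
])

```text
t: 17.75
tool_pos: [0.4839, -0.0066, 0.1181]
tool_rot: [[-0.245, 0.969, -0.0], [0.969, 0.245, 0.0], [0.0, -0.0, -1.0]]
contact_force: [0.5, 1.0, 0.7]
grip_width: 0.0002
gripper_force: 0.0
```

Emit:
carry_out([
  {"hand": 1,"xyz": [0,0,0.1],"spin": 0},
  {"hand": 1,"xyz": [0,0,0.1],"spin": 0},
  {"hand": 1,"xyz": [0,0,0.1],"spin": 0},
  {"hand": 1,"xyz": [0,0,0.1],"spin": 0},
  {"hand": 1,"xyz": [0,0,0],"spin": 0},
])

```text
t: 18.25
tool_pos: [0.484, -0.0066, 0.1142]
tool_rot: [[-0.245, 0.969, -0.0], [0.969, 0.245, 0.0], [0.0, -0.0, -1.0]]
contact_force: [0.1, -0.1, 0.2]
grip_width: 0.0006
gripper_force: 0.0
```

Emit:
carry_out([
  {"hand": 1,"xyz": [0,0,0.1],"spin": 0},
  {"hand": 1,"xyz": [0,0,0.1],"spin": 0},
  {"hand": 1,"xyz": [0,0,0.1],"spin": 0},
  {"hand": 1,"xyz": [0,0,0],"spin": 0},
])

```text
t: 18.65
tool_pos: [0.484, -0.0066, 0.1111]
tool_rot: [[-0.245, 0.969, -0.0], [0.969, 0.245, 0.0], [0.0, -0.0, -1.0]]
contact_force: [0.1, -0.7, -0.5]
grip_width: 0.0003
gripper_force: 0.0
```

Emit:
carry_out([
  {"hand": 1,"xyz": [0,0,0.1],"spin": 0},
  {"hand": 1,"xyz": [0,0,0.1],"spin": 0},
  {"hand": 1,"xyz": [0,0,0.1],"spin": 0},
  {"hand": 1,"xyz": [0,0,0],"spin": 0},
])

```text
t: 19.05
tool_pos: [0.4839, -0.0066, 0.1081]
tool_rot: [[-0.245, 0.969, -0.0], [0.969, 0.245, 0.0], [0.0, -0.0, -1.0]]
contact_force: [-0.1, -0.4, -0.1]
grip_width: 0.0004
gripper_force: 0.0
```

Emit:
carry_out([
  {"hand": 1,"xyz": [0,0,0.1],"spin": 0},
  {"hand": 1,"xyz": [0,0,0.1],"spin": 0},
  {"hand": 1,"xyz": [0,0,0],"spin": 0},
])

```text
t: 19.35
tool_pos: [0.484, -0.0066, 0.1061]
tool_rot: [[-0.245, 0.969, -0.0], [0.969, 0.245, 0.0], [0.0, -0.0, -1.0]]
contact_force: [-0.1, 0.5, -0.2]
grip_width: 0.0006
gripper_force: 0.0
```

Emit:
carry_out([
  {"hand": 1,"xyz": [0,0,0.1],"spin": 0},
  {"hand": 1,"xyz": [0,0,0],"spin": 0},
])

```text
t: 19.55
tool_pos: [0.484, -0.0066, 0.1052]
tool_rot: [[-0.245, 0.969, -0.0], [0.969, 0.245, 0.0], [0.0, -0.0, -1.0]]
contact_force: [0.8, -0.1, -0.2]
grip_width: 0.0008
gripper_force: 0.0
```

Emit:
carry_out([
  {"hand": 1,"xyz": [0,0,0.1],"spin": 0},
  {"hand": 1,"xyz": [0,0,0.1],"spin": 0},
  {"hand": 1,"xyz": [0,0,0],"spin": 0},
])

```text
t: 19.85
tool_pos: [0.484, -0.0066, 0.1032]
tool_rot: [[-0.246, 0.969, -0.0], [0.969, 0.246, 0.0], [0.0, -0.0, -1.0]]
contact_force: [-0.0, 0.0, -0.7]
grip_width: 0.0003
gripper_force: 0.0
```

Emit:
carry_out([
  {"hand": 1,"xyz": [0,0,0.1],"spin": 0},
  {"hand": 1,"xyz": [0,0,0.1],"spin": 0},
  {"hand": 1,"xyz": [0,0,0],"spin": 0},
])

```text
t: 20.15
tool_pos: [0.4839, -0.0066, 0.1011]
tool_rot: [[-0.245, 0.969, -0.0], [0.969, 0.245, 0.0], [0.0, -0.0, -1.0]]
contact_force: [0.5, -0.1, -0.1]
grip_width: 0.0006
gripper_force: 0.0
```

Emit:
carry_out([
  {"hand": 1,"xyz": [0,0,0.1],"spin": 0},
  {"hand": 1,"xyz": [0,0,0],"spin": 0},
])

```text
t: 20.35
tool_pos: [0.484, -0.0066, 0.1002]
tool_rot: [[-0.245, 0.969, -0.0], [0.969, 0.245, 0.0], [0.0, -0.0, -1.0]]
contact_force: [-0.0, 0.8, -0.6]
grip_width: 0.0002
gripper_force: 0.0
```

Emit:
carry_out([
  {"hand": 1,"xyz": [0,0,0.1],"spin": 0},
  {"hand": 1,"xyz": [0,0,0.1],"spin": 0},
  {"hand": 1,"xyz": [0,0,0],"spin": 0},
])

```text
t: 20.65
tool_pos: [0.484, -0.0066, 0.0981]
tool_rot: [[-0.245, 0.969, -0.0], [0.969, 0.245, 0.0], [0.0, -0.0, -1.0]]
contact_force: [1.2, -0.7, 0.1]
grip_width: 0.0004
gripper_force: 0.0
```

Emit:
carry_out([
  {"hand": 1,"xyz": [0,0,0.1],"spin": 0},
  {"hand": 1,"xyz": [0,0,0.1],"spin": 0},
  {"hand": 1,"xyz": [0,0,0],"spin": 0},
])

```text
t: 20.95
tool_pos: [0.484, -0.0066, 0.0961]
tool_rot: [[-0.245, 0.969, -0.0], [0.969, 0.245, 0.0], [0.0, -0.0, -1.0]]
contact_force: [0.0, -1.1, -0.2]
grip_width: 0.0009
gripper_force: 0.0
```

```bash
python3 - <<'E'
from cell import *
from h import *
s=sense();p=s["tool_pos"];print(p,s["contact_force"])
d=snapshot("scene");T=dict(np.load("pics/top0.npz"));S=dict(np.load("pics/scene0.npz"))
def green(d,box):
    I=cv2.cvtColor(d["pixels"],cv2.COLOR_RGB2HSV);m=cv2.inRange(I,(50,120,60),(75,255,255));n,_,st,ce=cv2.connectedComponentsWithStats(m)
    return [(st[i],ce[i]) for i in range(1,n) if st[i][4]>15 and box[0]<ce[i][0]<box[1] and box[2]<ce[i][1]<box[3]]
a=green(T,(215,250,245,275));b=green(S,(205,250,205,225));c=green(d,(205,250,205,225));print(a,b,c)
r1=ray(T,a[0][1]);r2=ray(S,b[0][1])
x=np.linalg.lstsq(np.c_[r1,-r2],S["eye"]-T["eye"],rcond=None)[0];print(T["eye"]+x[0]*r1,S["eye"]+x[1]*r2)
print("tip in scene",proj(d,p-[0,0,.022]))
cv2.imwrite("pics/s6.png",cv2.resize(d["pixels"][150:270,140:300,::-1],None,fx=4,fy=4,interpolation=cv2.INTER_CUBIC))
E
```

```text
[ 0.48395642 -0.00659876  0.09614196] [ 1.28481329e-04 -1.12400356e+00 -1.83418693e-01]
[(array([229, 255,   7,   8,  45], dtype=int32), array([231.91111111, 258.71111111]))] [(array([225, 213,   7,   6,  34], dtype=int32), array([227.73529412, 215.35294118]))] [(array([225, 215,   6,   4,  17], dtype=int32), array([227.29411765, 216.41176471]))]
[ 0.48370567 -0.00759661  0.09074168] [ 0.48322925 -0.00706209  0.09078964]
tip in scene [228.2732959  220.23520602]
```

View pics/s6.png

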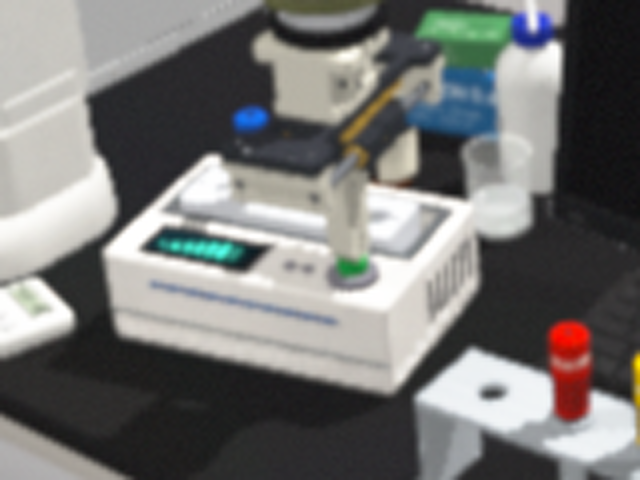

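The last picture shows the fingertips standing right on top of the green key at crop (350,262) and just reaching it, and the probe still in the block. So the closed tips end higher than I assumed. I'll keep going down in small steps.

Emit:
carry_out([
  {"hand": 1,"xyz": [0,0,0.1],"spin": 0},
  {"hand": 1,"xyz": [0,0,0.1],"spin": 0},
  {"hand": 1,"xyz": [0,0,0],"spin": 0},
])

```text
t: 21.3
tool_pos: [0.4842, -0.0066, 0.0944]
tool_rot: [[-0.245, 0.969, 0.0], [0.969, 0.245, -0.0], [-0.0, 0.0, -1.0]]
contact_force: [-0.2, -0.3, 2.1]
grip_width: 0.0004
gripper_force: 0.9
```

Emit:
carry_out([
  {"hand": 1,"xyz": [0,0,0.1],"spin": 0},
  {"hand": 1,"xyz": [0,0,0.1],"spin": 0},
  {"hand": 1,"xyz": [0,0,0],"spin": 0},
])

```text
t: 21.6
tool_pos: [0.4843, -0.0066, 0.0924]
tool_rot: [[-0.245, 0.969, 0.0], [0.969, 0.245, -0.0], [-0.0, 0.0, -1.0]]
contact_force: [0.3, 1.0, 2.4]
grip_width: 0.0006
gripper_force: 1.5
```

Contact. Next, push the key to its full travel.

Emit:
carry_out([
  {"hand": 1,"xyz": [0,0,0.1],"spin": 0},
  {"hand": 1,"xyz": [0,0,0.1],"spin": 0},
  {"hand": 1,"xyz": [0,0,0],"spin": 0},
])

```text
t: 21.9
tool_pos: [0.4842, -0.0066, 0.0904]
tool_rot: [[-0.245, 0.969, 0.0], [0.969, 0.245, -0.0], [-0.0, 0.0, -1.0]]
contact_force: [0.0, 0.4, 4.0]
grip_width: 0.0003
gripper_force: 2.0
```

Emit:
carry_out([
  {"hand": 1,"xyz": [0,0,0.1],"spin": 0},
  {"hand": 1,"xyz": [0,0,0],"spin": 0},
  {"hand": 1,"xyz": [0,0,0],"spin": 0},
])

```text
t: 22.2
tool_pos: [0.4842, -0.0066, 0.0895]
tool_rot: [[-0.245, 0.969, 0.0], [0.969, 0.245, -0.0], [-0.0, 0.0, -1.0]]
contact_force: [-0.9, 0.5, 5.3]
grip_width: 0.0004
gripper_force: 2.3
```

Emit:
carry_out([
  {"hand": 1,"xyz": [0,0,0.1],"spin": 0},
  {"hand": 1,"xyz": [0,0,0.05],"spin": 0},
  {"hand": 1,"xyz": [0,0,0],"spin": 0},
  {"hand": 1,"xyz": [0,0,0],"spin": 0},
])

```text
t: 22.6
tool_pos: [0.4843, -0.0066, 0.089]
tool_rot: [[-0.246, 0.969, 0.0], [0.969, 0.246, -0.0], [-0.0, 0.0, -1.0]]
contact_force: [-5.9, 0.6, 14.0]
grip_width: 0.0002
gripper_force: 7.3
```

It bottomed out: z stopped and the force rose to 14 N. Retreat.

Emit:
carry_out([
  {"hand": 1,"xyz": [0,0,-0.5],"spin": 0},
  {"hand": 1,"xyz": [0,0,-1.5],"spin": 0},
  {"hand": 1,"xyz": [0,0,-2.0],"spin": 0},
  {"hand": 1,"xyz": [0,0,-2.5],"spin": 0},
  {"hand": 1,"xyz": [0,0,-2.5],"spin": 0},
  {"hand": 1,"xyz": [0,0,-1.5],"spin": 0},
  {"hand": 1,"xyz": [0,0,0],"spin": 0},
  {"hand": 1,"xyz": [0,0,0],"spin": 0},
])

```text
t: 23.4
tool_pos: [0.4838, -0.0066, 0.1918]
tool_rot: [[-0.245, 0.969, -0.001], [0.969, 0.245, 0.0], [0.0, -0.001, -1.0]]
contact_force: [-0.2, -0.0, -0.7]
grip_width: 0.0005
gripper_force: 0.0
```

```bash
python3 - <<'E'
from cell import *
from h import *
s=sense();print(s["tool_pos"],s["contact_force"])
for n in("scene","top"):
    d=snapshot(n);I=cv2.cvtColor(d["pixels"],cv2.COLOR_RGB2HSV)
    for nm,lo,hi in(("green",(50,120,60),(75,255,255)),("blue",(105,150,60),(125,255,255))):
        k,_,st,ce=cv2.connectedComponentsWithStats(cv2.inRange(I,lo,hi))
        print(n,nm,[(st[i][4],ce[i].round(1)) for i in range(1,k) if st[i][4]>15 and 150<ce[i][0]<320])
    print("expected blue top",proj(d,[.525,.1222,.152]),"bottom",proj(d,[.525,.1222,.092]),"key",proj(d,[.4837,-.0073,.0907]))
E
```

```text
[ 0.48377606 -0.00656494  0.19184373] [-0.19245729 -0.04078548 -0.67640933]
scene green [(np.int32(32), array([227.6, 215.3]))]
scene blue [(np.int32(43), array([272. , 157.3])), (np.int32(60), array([202.2, 180. ])), (np.int32(67), array([203.8, 190.8]))]
expected blue top [201.80658143 177.8919297 ] bottom [204.01948845 195.84348387] key [227.91488101 215.33008211]
top green [(np.int32(321), array([172.3, 133.2]))]
top blue [(np.int32(65), array([222. , 118.7])), (np.int32(160), array([186.5, 140.1])), (np.int32(97), array([165.8, 148.7])), (np.int32(65), array([208.3, 148.4]))]
expected blue top [179.41030942 241.9178255 ] bottom [184.22529741 243.18476381] key [231.80317392 258.71297135]
```

The key is back up, the probe is home and upright, and the arm is clear. Handing in.

```bash
python3 -c "
from cell import *
print(job_done())"
```

```text
the job is handed in; nothing more can be done
None
```

The blue probe is seated in the 15 mm bore with its collar on the block and let go; the green key was pressed to its stop and came back up, and the job was handed in at about 23.5 s of 72 s, but the hand-in returned no verdict.

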